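# One portion tin from the feed rack

### The job

Push the empty bowl along the worktop until it stands against the half-round wire stop under the mouth of the tin rack. Then press the rocker's thumb plate right down with the fingertips, which lifts the gate, and keep it down until one tin has dropped into the bowl; let the plate come up again so that the next tin rolls to the gate and stays in the rack. Lift or tip nothing, do not touch the tins, and leave the mugs, the salt shaker, the timer and the teaspoon where they are.

Things in the scene. Friction and masses are not known exactly. Their poses are not given: they have to be found in the camera images.
- tin_rack: Gravity-feed rack for portion tins, fixed to the worktop: steel chute 47 mm wide, sloping 10 degrees down to its mouth, on a dark wire stand. Origin on the worktop under its middle; x runs level from mouth to back, y across. Mouth edge at x -94 mm, floor there 73 mm high; back end x +114. Raised gate reaches x -122 mm at 130 mm height; pivot ears up to 145 mm, tins up to 155 mm high.
- bowl_stop (a point): Where the bowl's centre stands when it rests against the stop: on the worktop, 30 mm before the mouth's edge. The stop is a half-round dark wire (inner radius 48 mm, 30 mm above the worktop, open to the rack's -x side), fixed to the stand.
- rocker (a joint): Rocking lever, rad: 0 at rest (plate up, gate down), 0.78 plate right down. Pressed, its gate swings up and out and a finger drops before the second tin: only the first rolls out, free from about 0.7, and drops within 1 s. A spring lifts the plate again; the next tin then rolls to the gate. Its pin lies 63 mm towards the mouth from plate_top and 39 mm lower (at rest). Press over 0.5 s or more.
- plate_top (a point): Middle of the thumb plate's top: the rocker's pressing end, a plate 46 mm (y) by 42 mm with a black rubber pad, beside the chute, 51 mm from its centre line on the rack's -y side; at rest 175 mm above the worktop, tilted 24 degrees (lower towards the mouth). Right down it has moved 56 mm down and 9 mm towards the back, tilted 21 degrees the other way. Takes 3 N at first, 7 N right down.
- gate_place (a point): Centre of the place of the first tin in the chute, against the closed gate, 104 mm above the worktop.
- bowl: White rice bowl, 113 mm across the rim, 64 mm high, foot 70 mm across; empty, about 0.19 kg, loose, on the worktop before the rack's mouth. Origin at the centre of its underside, z up.
- tin_0: Portion tin, aluminium with a white lid, 48 mm in diameter and 36 mm long, about 0.06 kg, loose, lying on its side in the chute (axis y across the chute); number 1 from the gate. Origin at its centre.
- tin_1: Portion tin, aluminium with a white lid, 48 mm in diameter and 36 mm long, about 0.06 kg, loose, lying on its side in the chute (axis y across the chute); number 2 from the gate. Origin at its centre.
- tin_2: Portion tin, aluminium with a white lid, 48 mm in diameter and 36 mm long, about 0.06 kg, loose, lying on its side in the chute (axis y across the chute); number 3 from the gate. Origin at its centre.
- tin_3: Portion tin, aluminium with a white lid, 48 mm in diameter and 36 mm long, about 0.06 kg, loose, lying on its side in the chute (axis y across the chute); number 4 from the gate. Origin at its centre.
- mug_a: White mug, 74 mm across, 92 mm high, behind the rack's back end, nearer the worktop's front edge; bystander. Origin at the centre of its underside's bounding box.
- mug_b: White mug like the other, behind the rack's back end, farther from the front edge; bystander.
- salt: White salt shaker, 43 mm across, 73 mm high, between the rack's back half and the worktop's front edge; bystander. Origin at the centre of its underside.
- timer: Round kitchen timer with a knob, 62 mm across, 44 mm high, between the rack and the worktop's front edge, beside the salt shaker; bystander. Origin at the centre of its underside.
- teaspoon: Teaspoon, 137 mm long, lying between the rack and the worktop's front edge; bystander. Origin at its middle.

How it is judged (in metres and radians):
On the way, in this order (a step that is already met when the one before it is completed fails the run):
1. the bowl stands against the wire stop under the mouth, the thumb plate still up (horizontal distance between bowl and bowl_stop below 0.02 m and height (world z) of bowl below 0.008 m and angle between bowl's own z axis and vertical below 0.12 rad and value of joint rocker below 0.1 rad), for 0.2 s.
2. the fingers hold the thumb plate right down (rocker past 0.68 rad) and the first tin has dropped into the bowl (value of joint rocker above 0.68 rad and contact force between the fingers and anything else above 1 N and distance between the grasp point and plate_top below 0.06 m and x of tin_0 in the frame of bowl between -0.04 and 0.04 m and y of tin_0 in the frame of bowl between -0.04 and 0.04 m and z of tin_0 in the frame of bowl between 0.005 and 0.055 m), for 0.1 s.
At the end, for the whole second after the job is handed in: The first tin lies in the bowl; the bowl stands upright on the worktop with its centre within 20 mm of the stop's place; the rocker is back up (below 0.05 rad); the second tin rests at the gate (within 8 mm), the third and fourth behind it in the rack; all at rest (x of tin_0 in the frame of bowl between -0.04 and 0.04 m and y of tin_0 in the frame of bowl between -0.04 and 0.04 m and z of tin_0 in the frame of bowl between 0.005 and 0.055 m and horizontal distance between bowl and bowl_stop below 0.02 m and height (world z) of bowl below 0.008 m and angle between bowl's own z axis and vertical below 0.12 rad and value of joint rocker below 0.05 rad and distance between tin_1 and gate_place below 0.008 m and height (world z) of each of tin_2, tin_3 above 0.1 m and linear speed of each of tin_0, tin_1, tin_2, tin_3, bowl below 0.02 m/s); the robot touches nothing.
It fails at once if the bowl is lifted off the worktop (height (world z) of bowl above 0.015 m).
It fails at once if the bowl is tipped (angle between bowl's own z axis and vertical above 0.3 rad).
It fails at once if the fingers touch a tin (contact force between the fingers and tin_0 above 0.5 N or contact force between the fingers and tin_1 above 0.5 N or contact force between the fingers and tin_2 above 0.5 N or contact force between the fingers and tin_3 above 0.5 N).
It fails at once if a second tin leaves the rack (height (world z) of any of tin_1, tin_2, tin_3 below 0.09 m).
It fails at once if a mug, the salt shaker, the timer or the teaspoon is pushed away (distance of any of mug_a, mug_b, salt, timer, teaspoon from where it was at the start of the episode above 0.02 m).
It also fails if it takes over 48 s, if anything falls off the work surface, if the arm or the gripper's body presses on something with over 40 N, if the wrist force passes 120 N, or if a joint passes its speed limit or range.

### The arm

A 7-joint arm with a two-finger parallel gripper is mounted at the origin on a cart in front of the work surface, level with it; the furniture and walls round the work are solid. World frame = base frame: x ahead of the robot, y to its left, z up, the work surface at z = 0. Lengths are in mm, angles in rad, forces in N, time in s.
With the tool pointing down it reaches from about 425 to 875 mm from the base axis. Payload 8.4 kg.
Tool frame: the origin (TCP) lies at the very end of the fingers, on their centre line; the grasp point (between the pads) lies behind it (ctrl.pinch_z is the z of the grasp point in the tool frame, in mm); z points along the fingers, y is the line along which they close (so a half turn about z gives the same grasp; the last joint's range is limited). The gripper opens to 85 mm and grips with 20 to 120 N. Pads are 22 mm wide; open, the fingers measure 114 mm over their backs; the gripper's body (76 mm by 85 mm) begins 54 mm behind the grasp point. The pads swing forward as they close: fully open they stand 13 mm farther back than shut.
Start: joints at [-1.392, 0.333, 0.04, 1.465, -0.013, 1.343, -0.059], TCP at [178.258, 625.049, 200.408] pointing down, gripper open.
Joint ranges: [-2.58, 2.58], [-0.38, 2.09], [-1.3, 1.39], [0.25, 2.4], [-1.5, 4.64], [0.08, 2.09], [-2.65, 2.65]. Speed limits (rad/s): [2.22, 2.22, 2.79, 2.79, 3.14, 3.14, 3.14].

### API

Orientations are given as a unit quaternion [x, y, z, w].
In Python, from plant import get_state, viewer, ticket, ctrl gives the robot as it stands.
- The arm moves only by the tool arm_command, never from a script. Its argument "increments" is a list of rows, each a list of 5 numbers: the closure, from -1 (fully open) to 1 (shut), then the shift along the world's x, y, z in cm, then the turn about the world's z in degrees. A call has 1 to 8 rows; each row shifts and turns the commanded pose from where the row before left it; what a row does not reach is not made up. A row lasts 1/12 s, in which the tool goes at most 41.7 mm and 7.16 degrees, less where a joint would pass 70% of its speed; a pose out of reach is approached as far as the arm can. A call with a gripper value outside its range is refused whole. The fingers move at their own pace and stop on an object; the grip force is fixed at half the most. Time passes only in rows, so rows that do not move let the fingers close. It gives the time, the measured TCP pose, the force, the opening and the grip force at its end, in the units of the state.
- get_state(): the state, without advancing time (a new reading comes with each control period).
- viewer.camera(name): name is "side" or "top"; returns the picture (480x640x3 uint8, red, green, blue); there is no depth.
- viewer.camera_model(name): a dict with "vertical_fov" (degrees; the focal length in pixels is half the picture's height over the tangent of half this angle, whatever the lens; pixels are square), "cx", "cy" (the principal point, pixels), "camera_from_world" (4x4, takes a point from world to camera coordinates). Camera axes: x right, y up, looking along -z (the intrinsics and any distortion apply to the point x, -y, -z); pixel columns grow to the right and rows downward; lengths in mm; the calibration is good to about 2 mm. A picture is of the moment at which its call begins. camera_model takes no time and is no camera call.
- ticket.close_job(): hands the job in; it is judged then, once.
The state is a dict: "time": time; "q": joint angles; "dq": joint speeds; "joint_efforts": joint torques, N m; "position": TCP position; "tool_rot": TCP orientation; "wrist_force": force on the tool from outside, world axes, zero at the start; "wrist_torque": the same for the moment, N m; "grip_width": opening from 0.0 (shut) to 1.0 (fully open); "gripper_force": force on a finger pad.
Only numpy, scipy, OpenCV 4.12 (cv2) and the standard library are available. Lean on these libraries where they do the work, as an engineer would, in place of code of your own. Each camera call takes 0.05 s, during which the arm holds its last target. There are 200 camera calls.

## Working session

There is one attempt and no reset: what is moved stays moved. The work goes in short steps, Python scripts to look and compute and a tool call to move; the robot and the scene stay as the last step left them, time stands still between calls to the robot, and variables do not carry over. Pictures are saved under pics/ and viewed, at most 10 in all, crops included, and the job is handed in when it is done.

Besides the shell and the picture viewer there is one more tool, called after "Call:" as name(argument=value, ...), one argument or row to a line, values as JSON. arm_command: Moves the arm, as the interface text tells. Its arguments: {"type":"object","properties":{"increments":{"type":"array"}},"required":["increments"]}

```bash
mkdir -p pics
python3 - <<'E'
from plant import get_state, viewer, ticket, ctrl
import cv2
for n in ("side","top"):
    cv2.imwrite(f"pics/{n}0.png",viewer.camera(n)[:,:,::-1]); print(n,viewer.camera_model(n))
s=get_state();print(s, ctrl.pinch_z)
E
```

```text
side {'vertical_fov': 46.3486708644031, 'cx': 313.2852578897458, 'cy': 247.23107876896248, 'camera_from_world': array([[-5.88145410e-01,  8.08737317e-01,  5.37856017e-03,
         2.56216108e+02],
       [-6.94556144e-01, -5.08493176e-01,  5.08946414e-01,
         3.65106919e+02],
       [ 4.14338919e-01,  2.95598785e-01,  8.60781400e-01,
        -1.32066769e+03],
       [ 0.00000000e+00,  0.00000000e+00,  0.00000000e+00,
         1.00000000e+00]])}
top {'vertical_fov': 46.55749511916564, 'cx': 319.48503250561663, 'cy': 245.19230572619387, 'camera_from_world': array([[ 1.19129801e-02, -9.99739879e-01, -1.94487932e-02,
         9.67284126e+01],
       [ 9.90827523e-01,  9.18400823e-03,  1.34820152e-01,
        -5.51348975e+02],
       [-1.34606465e-01, -2.08765094e-02,  9.90679197e-01,
        -9.76347637e+02],
       [ 0.00000000e+00,  0.00000000e+00,  0.00000000e+00,
         1.00000000e+00]])}
{'time': 0.1, 'q': array([-1.39220036,  0.33385567,  0.03985507,  1.46617463, -0.01343663,
        1.34329628, -0.05848253]), 'dq': array([ 0.00079661, -0.00348306,  0.00066778, -0.00244013, -0.00053215,
       -0.00027523,  0.00145778]), 'joint_efforts': array([ 4.01270736e-03, -6.60009670e+01,  1.37025811e+00, -4.06466210e+01,
        1.71601516e-02,  9.05526424e-03, -3.52220491e-05]), 'position': array([178.13153484, 624.64266945, 199.60401177]), 'tool_rot': array([ 1.38446351e-01,  9.90369663e-01, -7.30561223e-04, -7.34090356e-05]), 'wrist_force': array([-0.06183918,  0.3273881 , -0.51729864]), 'wrist_torque': array([0.02812191, 0.00893682, 0.01412711]), 'gripper_force': 0.0, 'grip_width': 1.000301744333508} -18.700000000000003
```

View pics/side0.png

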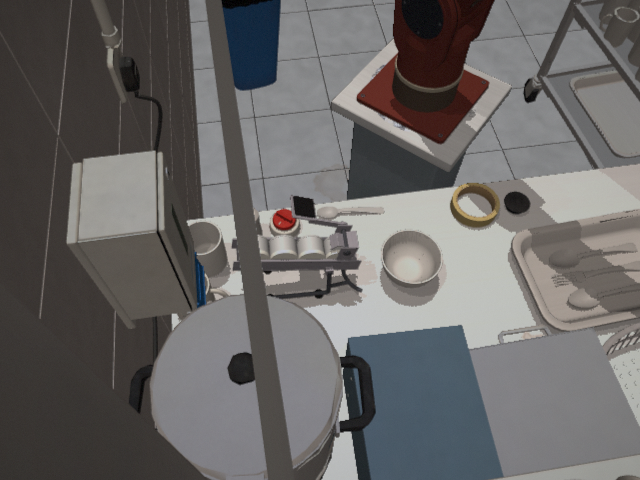

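View pics/top0.png

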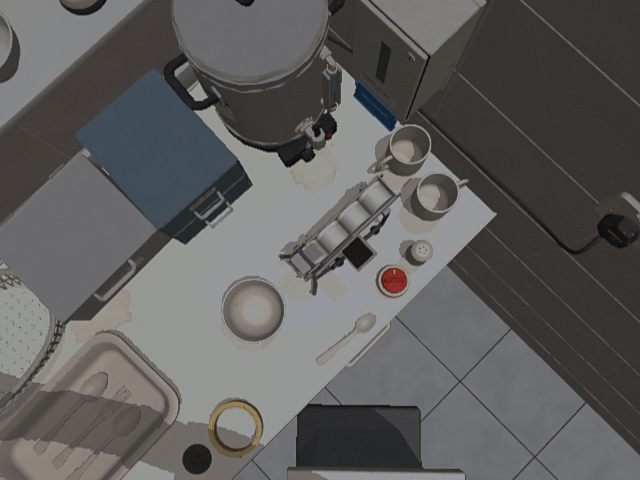

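The side view shows the bowl at about (412,260), the rack at (235–360, 205–295) and the plate pad at (303,206). In the top view the bowl is at about (254,309), the plate pad at (357,252), and the rack runs from its mouth at (297,262) to its back at (385,190). I'll enlarge both.

Run:
```python
import cv2
a=cv2.imread("pics/top0.png")[165:345,215:415]; cv2.imwrite("pics/topc.png",cv2.resize(a,(800,600)[0:1]+(720,))[:600] if 0 else cv2.resize(a,None,fx=3.3,fy=3.3,interpolation=cv2.INTER_CUBIC))
a=cv2.imread("pics/side0.png")[180:320,225:455]; cv2.imwrite("pics/sidec.png",cv2.resize(a,None,fx=3.4,fy=3.4,interpolation=cv2.INTER_CUBIC))
```

```text
(no output)
```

View pics/topc.png

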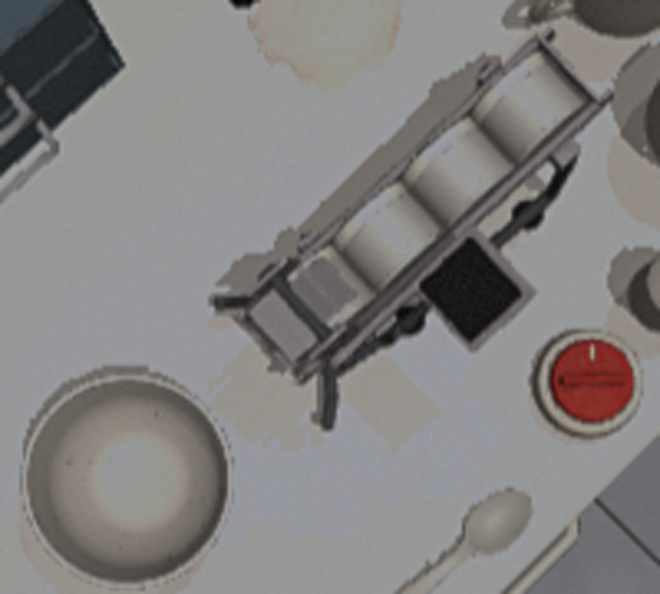

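View pics/sidec.png

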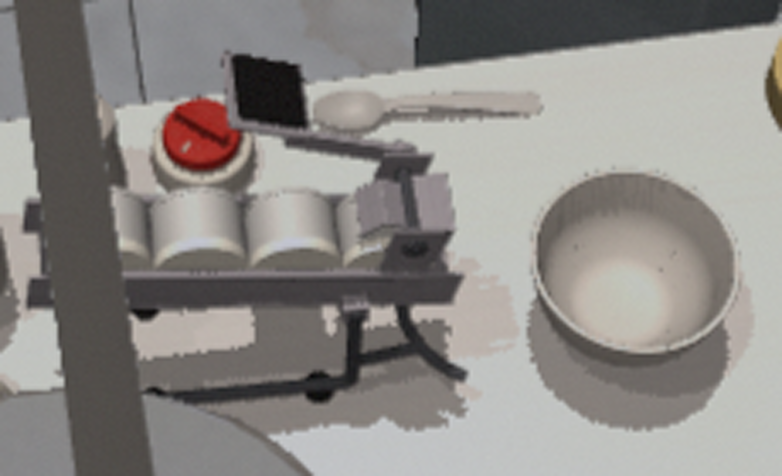

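```bash
cat > h.py <<'E'
import numpy as np
from plant import viewer
def proj(n,P):
    m=viewer.camera_model(n); f=240/np.tan(np.radians(m["vertical_fov"]/2))
    c=m["camera_from_world"]@np.r_[P,1]
    return np.array([m["cx"]-f*c[0]/c[2], m["cy"]+f*c[1]/c[2]])
def unproj(n,uv,z):
    m=viewer.camera_model(n); f=240/np.tan(np.radians(m["vertical_fov"]/2)); T=m["camera_from_world"]
    d=T[:3,:3].T@np.array([(uv[0]-m["cx"])/f,-(uv[1]-m["cy"])/f,-1]); o=-T[:3,:3].T@T[:3,3]
    return o+d*(z-o[2])/d[2]
def full(n,u): return np.array([215,165])+np.array(u)/3.3 -.35 if n=="top" else np.array([225,180])+np.array(u)/3.4-.35
E
python3 - <<'E'
from h import *
from scipy.optimize import least_squares
print("bowl",unproj("top",full("top",(128,482)),64),unproj("side",full("side",(638,262)),64))
print("plate",unproj("top",full("top",(471,288)),175),unproj("side",full("side",(270,93)),175))
obs=[("top",(328,425),lambda h,p:(-124,-50,30)),("top",(215,302),lambda h,p:(-124,50,30)),("side",(465,375),lambda h,p:(-124,50,30)),
("top",(548,35),lambda h,p:(114,24.5,110+h)),("top",(608,98),lambda h,p:(114,-24.5,110+h)),("side",(29,279),lambda h,p:(114,24.5,110+h)),
("top",(298,380),lambda h,p:(-94,-24.5,73+h)),("side",(462,273),lambda h,p:(-94,24.5,73+h)),
("top",(471,288),lambda h,p:(p,-51,175)),("side",(270,93),lambda h,p:(p,-51,175))]
def w(q,P): 
    c,s=np.cos(q[2]),np.sin(q[2]); return np.array([q[0]+c*P[0]-s*P[1],q[1]+s*P[0]+c*P[1],P[2]])
def r(q): return np.concatenate([proj(n,w(q,g(q[3],q[4])))-full(n,u) for n,u,g in obs])
s=least_squares(r,[600,20,-.8,15,0],loss="soft_l1")
q=s.x;print(q.round(3));print(r(q).reshape(-1,2).round(1))
for nm,P in dict(stop=(-124,0,0),plate=(q[4],-51,175),gatelow=(-122,0,130),bk=(114,0,110)).items(): print(nm,w(q,P).round(1))
for nm,u,z in (("spoontip",(530,500),5),("timer",(592,382),44),("salt",(660,290),73)): print(nm,unproj("top",full("top",u),z).round(0))
print("spoon end",unproj("top",(318,360),5))
E
```

```text
bowl [430.1260688  216.14333902  64.        ] [435.00424818 221.79975811  64.        ]
plate [521.62577719  40.17967752 175.        ] [524.41038864  44.28341894 175.        ]
[565.709  67.359  -0.836  25.852 -10.061]
[[-8.   9.7]
 [-9.8  5.8]
 [10.4  0.4]
 [ 0.4 -2.7]
 [ 2.1 -0.4]
 [ 0.5 -0. ]
 [ 2.7 -1.1]
 [-4.3  1.3]
 [-0.3  0.3]
 [-0.6 -2.4]]
stop [482.6 159.3   0. ]
plate [521.1  40.6 175. ]
gatelow [483.9 157.9 130. ]
bk [642.2 -17.2 110. ]
spoontip [424.  -1.   5.]
timer [487. -32.  44.]
salt [534. -65.  73.]
spoon end [343.00505135 103.45889855   5.        ]
```

Run:
```python
from h import *
from scipy.optimize import least_squares
obs=[("top",(328,425),lambda h,p,e,f:(e,-f,30)),("top",(215,302),lambda h,p,e,f:(e,f,30)),("side",(465,375),lambda h,p,e,f:(e,f,30)),
("top",(548,35),lambda h,p,e,f:(114,24.5,110+h)),("top",(608,98),lambda h,p,e,f:(114,-24.5,110+h)),("side",(29,279),lambda h,p,e,f:(114,24.5,110+h)),
("top",(298,380),lambda h,p,e,f:(-94,-24.5,73+h)),("side",(462,273),lambda h,p,e,f:(-94,24.5,73+h)),
("top",(471,288),lambda h,p,e,f:(p,-51,175)),("side",(270,93),lambda h,p,e,f:(p,-51,175))]
def w(q,P): 
    c,s=np.cos(q[2]),np.sin(q[2]); return np.array([q[0]+c*P[0]-s*P[1],q[1]+s*P[0]+c*P[1],P[2]])
def r(q): return np.concatenate([proj(n,w(q,g(*q[3:])))-full(n,u) for n,u,g in obs])
q=least_squares(r,[565,67,-.8,15,0,-110,50]).x;print(q.round(3));print(r(q).reshape(-1,2).round(1))
b=np.array([431,217,0])
for nm,P in dict(stop=(-124,0,0),plate=(q[4],-51,175),plate_down=(q[4]+9,-51,119),bk=(114,0,110)).items(): print(nm,w(q,P).round(1))
d=w(q,(-124,0,0))-b;print(d,np.degrees(np.arctan2(d[1],d[0])))
```

```text
[563.572  70.542  -0.837  28.865  -6.161 -99.704  46.461]
[[-1.1  0.4]
 [-0.3 -0.4]
 [-1.   0. ]
 [-1.3 -1.9]
 [ 0.4  0.5]
 [ 2.6 -0.9]
 [ 0.7 -0. ]
 [-2.   0.6]
 [-0.5  0. ]
 [-0.6 -2.1]]
stop [480.5 162.6   0. ]
plate [521.6  41.  175. ]
plate_down [527.6  34.3 119. ]
bk [639.9 -14.1 110. ]
[ 49.50913423 -54.38979847   0.        ] -47.689498679448135
```

Call:
arm_command(
  increments=[
    [-0.3,1.6,-2.9,0,-4],
    [-0.3,1.9,-3.4,0,-4],
    [-0.3,1.9,-3.4,0,-4],
    [-0.3,1.9,-3.4,0,-4],
    [-0.3,1.9,-3.4,0,-4],
    [-0.3,1.9,-3.4,0,-4],
    [-0.3,1.9,-3.4,0,-4],
    [-0.3,1.9,-3.4,0,-4],
  ],
)

```text
time: 0.77
position: [327.7, 356.1, 200.2]
tool_rot: [0.408, 0.913, -0.0, -0.0]
wrist_force: [0.8, 0.2, 0.1]
grip_width: 0.653
gripper_force: 0.0
```

Call:
arm_command(
  increments=[
    [-0.3,1.9,-3.3,0,0],
    [-0.3,1.9,-3.3,0,0],
    [-0.3,0,0,-4,0],
    [-0.3,0,0,-4,0],
    [-0.3,0,0,-4,0],
    [-0.3,0,0,-4,0],
    [-0.3,0,0,-2.6,0],
    [-0.3,0,0,0,0],
  ],
)

```text
time: 1.43
position: [362.1, 288.8, 9.5]
tool_rot: [0.406, 0.914, -0.004, -0.001]
wrist_force: [-1.4, -0.2, -0.1]
grip_width: 0.653
gripper_force: 0.0
```

Run:
```python
from h import *
from plant import get_state
import cv2
a=viewer.camera("top")[150:400,130:430]; cv2.imwrite("pics/t1.png",cv2.resize(a[:,:,::-1],None,fx=2.4,fy=2.4))
s=get_state();print(s["position"],s["wrist_force"],s["q"])
```

```text
[363.58631937 290.13661744  12.38448518] [0.9146457  0.33864138 0.88603732] [-1.07145968  0.1612137   0.32490179  2.11529119 -0.06527302  0.8802851
  0.02564813]
```

View pics/t1.png

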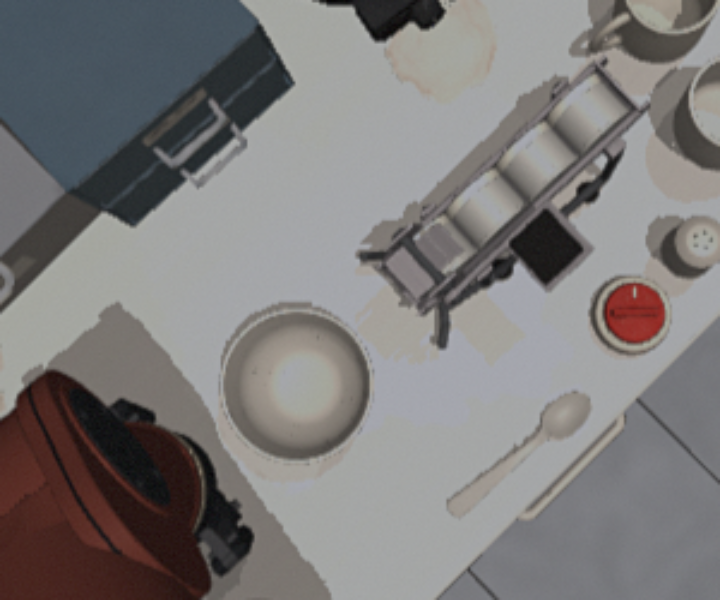

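The bowl is untouched at crop (297,384). The gripper is behind it, in line with the rack axis. I'll push slowly.

Call:
arm_command(
  increments=[
    [-0.3,0.7,-0.75,0,0],
    [-0.3,0.7,-0.75,0,0],
    [-0.3,0.34,-0.37,0,0],
    [-0.3,0.34,-0.37,0,0],
    [-0.3,0.2,-0.22,0,0],
    [-0.3,0.2,-0.22,0,0],
    [-0.3,0.2,-0.22,0,0],
    [-0.3,0.2,-0.22,0,0],
  ],
)

```text
time: 2.15
position: [394.1, 260.9, 14.5]
tool_rot: [0.406, 0.914, 0.0, -0.0]
wrist_force: [-0.2, 0.9, 1.0]
grip_width: 0.648
gripper_force: 0.8
```

Call:
arm_command(
  increments=[
    [-0.3,0.2,-0.22,0,0],
    [-0.3,0.2,-0.22,0,0],
    [-0.3,0.2,-0.22,0,0],
    [-0.3,0.2,-0.22,0,0],
    [-0.3,0.2,-0.22,0,0],
    [-0.3,0.2,-0.22,0,0],
    [-0.3,0.2,-0.22,0,0],
    [-0.3,0.2,-0.22,0,0],
  ],
)

```text
time: 2.82
position: [410.3, 243.0, 14.4]
tool_rot: [0.406, 0.914, -0.0, -0.0]
wrist_force: [-0.9, 1.3, 1.2]
grip_width: 0.653
gripper_force: 0.9
```

Run:
```python
from h import *
from plant import get_state
import cv2
a=viewer.camera("side")[150:350,220:500]; cv2.imwrite("pics/s2.png",cv2.resize(a[:,:,::-1],None,fx=2.8,fy=2.8))
s=get_state();print(s["position"],s["wrist_force"],s["q"])
```

```text
[410.67198796 242.54052748  14.43280778] [-0.60932741 -0.76630227  0.52548284] [-0.97441146  0.17836521  0.37754946  2.09471563 -0.08439453  0.88252244
  0.18530346]
```

View pics/s2.png

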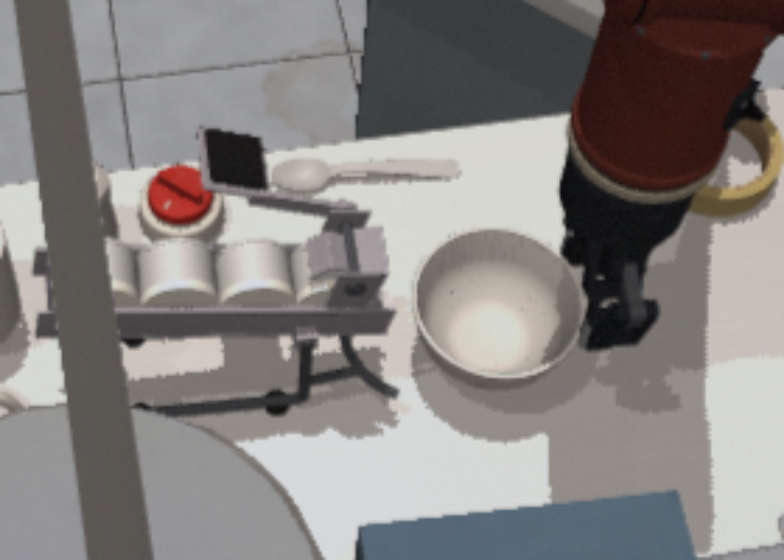

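The bowl is upright with its rim centre at crop (499,304). It is sliding straight toward the stop, with about 45 mm to go.

Call:
arm_command(
  increments=[
    [-0.3,0.2,-0.23,0,0],
    [-0.3,0.2,-0.23,0,0],
    [-0.3,0.2,-0.23,0,0],
    [-0.3,0.2,-0.23,0,0],
    [-0.3,0.2,-0.23,0,0],
    [-0.3,0.2,-0.23,0,0],
    [-0.3,0.2,-0.23,0,0],
    [-0.3,0.2,-0.23,0,0],
  ],
)

```text
time: 3.53
position: [426.3, 224.6, 14.4]
tool_rot: [0.406, 0.914, -0.0, -0.0]
wrist_force: [-0.5, 1.3, 0.8]
grip_width: 0.653
gripper_force: 0.9
```

Call:
arm_command(
  increments=[
    [-0.3,0.2,-0.22,0,0],
    [-0.3,0.2,-0.22,0,0],
    [-0.3,0.2,-0.22,0,0],
    [-0.3,0.2,-0.22,0,0],
    [-0.3,0.1,-0.11,0,0],
    [-0.3,0.1,-0.11,0,0],
  ],
)

```text
time: 4.03
position: [436.2, 213.7, 14.4]
tool_rot: [0.406, 0.914, -0.0, -0.0]
wrist_force: [-0.7, 1.0, 0.8]
grip_width: 0.651
gripper_force: 0.9
```

Call:
arm_command(
  increments=[
    [-0.3,0.1,-0.11,0,0],
    [-0.3,0.1,-0.11,0,0],
  ],
)

```text
time: 4.2
position: [438.1, 211.6, 14.4]
tool_rot: [0.406, 0.914, -0.0, -0.0]
wrist_force: [-1.5, 0.8, 0.8]
grip_width: 0.651
gripper_force: 0.9
```

Run:
```python
from h import *
from plant import get_state
import cv2
a=viewer.camera("side")[150:350,220:500]; b=viewer.camera("top")[165:365,205:405]
cv2.imwrite("pics/c3.png",np.hstack([cv2.resize(a[:,:,::-1],None,fx=1.65,fy=1.65),cv2.resize(b[:,:,::-1],None,fx=1.65,fy=1.65)]))
s=get_state();print(s["position"],s["wrist_force"],s["q"])
```

```text
[438.23438679 211.4439475   14.41519507] [-0.69196441  0.78795764  0.51914737] [-0.91156122  0.19914234  0.40648239  2.07414277 -0.1009306   0.88662616
  0.28584521]
```

View pics/c3.png

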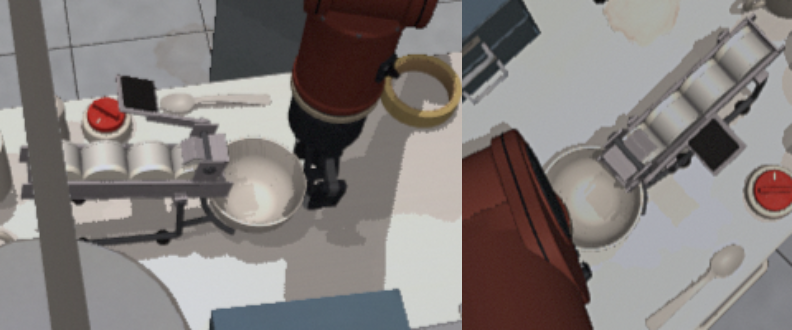

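The bowl is nearly home: its rim is under the mouth, centre about (256,183) in the left panel. I'll creep forward until the force rises.

Call:
arm_command(
  increments=[
    [-0.3,0.1,-0.11,0,0],
    [-0.3,0.1,-0.11,0,0],
    [-0.3,0.1,-0.11,0,0],
  ],
)

```text
time: 4.55
position: [440.5, 208.6, 14.3]
tool_rot: [0.406, 0.914, -0.0, -0.001]
wrist_force: [-6.9, 4.6, 2.5]
grip_width: 0.65
gripper_force: 3.7
```

Run:
```python
from h import *
from plant import get_state
s=get_state();print(s["position"],s["wrist_force"])
print(proj("side",[480.5,162.6,64]),proj("top",[480.5,162.6,64]))
```

```text
[440.54569735 208.59083653  14.34851832] [-6.92775938  4.60699688  2.46087841]
[371.34079647 257.54534136] [284.59921137 282.23025691]
```

The bowl is against the stop, with about 8 N resistance. I'll retreat straight back, then rise with the fingers shut.

Call:
arm_command(
  increments=[
    [-0.3,-0.3,0.33,0,0],
    [-0.3,-1.2,1.3,0,0],
    [-0.3,-1.2,1.3,0,0],
    [-0.3,0,0,4,0],
    [1,0,0,4,0],
    [1,0,0,4,0],
    [1,0,0,4,0],
    [1,0,0,4,0],
  ],
)

```text
time: 5.22
position: [414.0, 237.0, 216.5]
tool_rot: [0.406, 0.914, 0.0, 0.0]
wrist_force: [0.9, 0.8, 0.6]
grip_width: 0.083
gripper_force: 0.0
```

Run:
```python
from h import *
from plant import get_state
import cv2
a=viewer.camera("side")[150:350,220:500]; b=viewer.camera("top")[165:365,205:405]
cv2.imwrite("pics/c4.png",np.hstack([cv2.resize(a[:,:,::-1],None,fx=1.65,fy=1.65),cv2.resize(b[:,:,::-1],None,fx=1.65,fy=1.65)]))
s=get_state();print(s["position"],s["wrist_force"],s["q"])
```

```text
[417.0605961  239.2544447  220.91887164] [ 1.150038    0.66238556 -0.84476586] [-1.00469239 -0.05125393  0.38119147  1.85561802  0.01882796  1.32320085
  0.10538795]
```

View pics/c4.png

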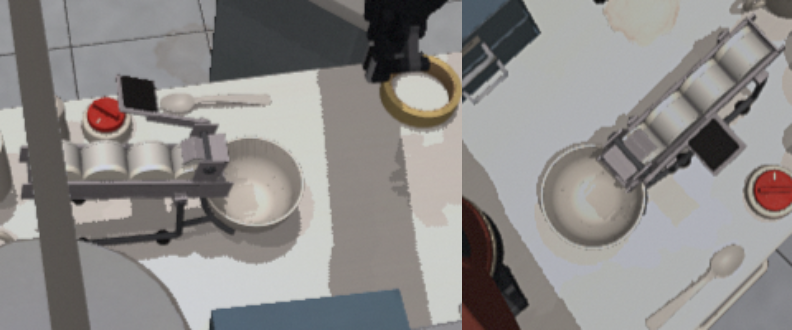

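The bowl rests against the stop: left-panel rim spans x 203–302 and the right-panel centre is (591,196). Both are within about 4 mm of the predicted place. The plate is still up. Next I'll move over the plate.

Call:
arm_command(
  increments=[
    [1,1.8,-3.3,0,0],
    [1,1.8,-3.4,0,0],
    [1,1.8,-3.4,0,0],
    [1,1.8,-3.4,0,0],
    [1,1.8,-3.4,0,0],
    [1,1.8,-3.3,0,0],
    [1,0,0,0,0],
  ],
)

```text
time: 5.9
position: [524.3, 27.4, 214.5]
tool_rot: [0.41, 0.912, -0.001, 0.002]
wrist_force: [-1.7, -1.7, -0.3]
grip_width: 0.0
gripper_force: 0.0
```

Run:
```python
from h import *
from plant import get_state
import cv2
a=viewer.camera("side")[150:350,220:500]; b=viewer.camera("top")[165:365,205:405]
cv2.imwrite("pics/c5.png",np.hstack([cv2.resize(a[:,:,::-1],None,fx=1.65,fy=1.65),cv2.resize(b[:,:,::-1],None,fx=1.65,fy=1.65)]))
s=get_state();print(s["position"],s["wrist_force"],s["q"])
```

```text
[522.32936517  33.63893105 213.9578698 ] [0.3129039  1.21745651 0.57127747] [-0.76457589  0.0587826   0.64796983  1.77755089 -0.0354916   1.31776787
  0.62188146]
```

View pics/c5.png

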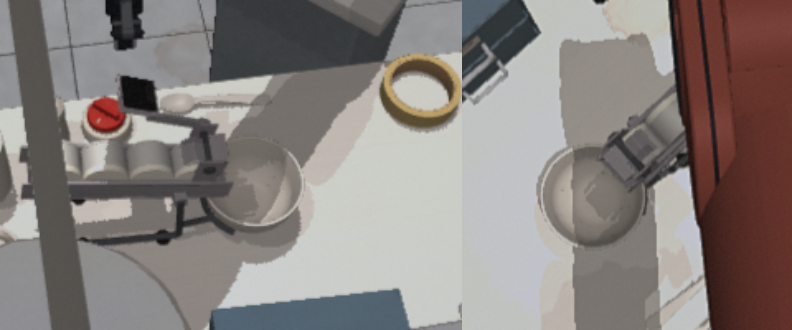

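The shut fingers are above and clear of the plate (fingertip at left-panel (124,45), plate at (138,95)). I'll correct slightly and descend to the pad.

Call:
arm_command(
  increments=[
    [1,0.3,0.4,-1.3,0],
    [1,0,0,-1.2,0],
    [1,0,0,0,0],
    [1,0,0,0,0],
  ],
)

```text
time: 6.33
position: [524.1, 40.2, 188.5]
tool_rot: [0.405, 0.914, -0.001, -0.001]
wrist_force: [0.1, 0.0, 0.3]
grip_width: -0.004
gripper_force: 0.0
```

Call:
arm_command(
  increments=[
    [1,0,0,-0.6,0],
    [1,0,0,-0.6,0],
    [1,0,0,-0.6,0],
    [1,0,0,-0.6,0],
  ],
)

```text
time: 6.67
position: [525.0, 39.7, 164.9]
tool_rot: [0.406, 0.914, 0.0, -0.0]
wrist_force: [0.3, 0.7, -0.4]
grip_width: -0.001
gripper_force: 0.0
```

Run:
```python
from h import *
from plant import get_state
import cv2
a=viewer.camera("side"); o=cv2.imread("pics/side0.png")[:,:,::-1]
cv2.imwrite("pics/s6.png",a[:,:,::-1])
cv2.imwrite("pics/s6c.png",cv2.resize(a[150:300,220:420,::-1],None,fx=3.8,fy=3.8,interpolation=cv2.INTER_CUBIC))
print(np.abs(a.astype(int)-o)[224:262,328:362].mean(), np.abs(a.astype(int)-o)[195:225,285:320].mean())
s=get_state();print(s["position"],s["wrist_force"],s["wrist_torque"],s["joint_efforts"])
```

```text
25.36687306501548 13.774920634920635
[524.31253204  39.57600887 163.66409257] [-0.3631419  -0.18844061 -1.16166296] [-0.03213572  0.05992183 -0.00779865] [  0.36051571 -40.48686147   3.34740803 -42.30242372   0.11275951
   0.09703521  -0.07228888]
```

View pics/s6c.png

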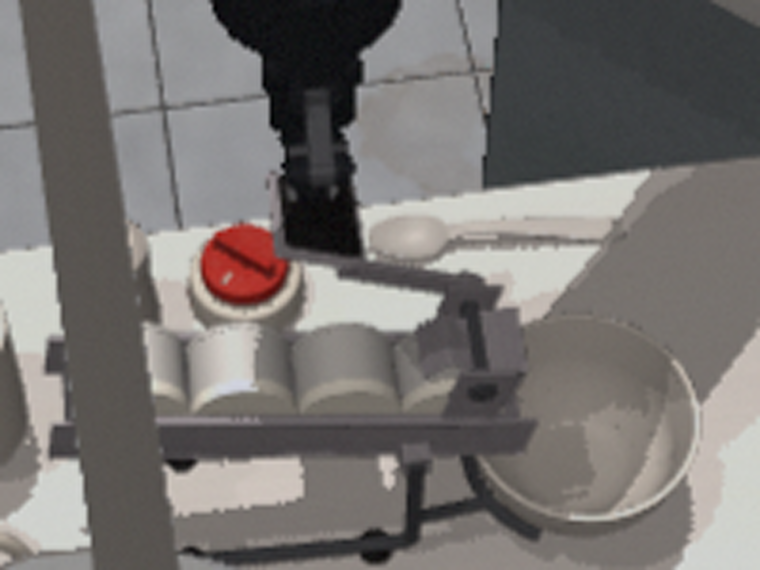

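Run:
```python
from h import *
import cv2
f=lambda P:(proj("side",P)-[220,150])*3.8
print(f([524.3,39.6,163.7]),f([524.3,39.6,182.4]),f([521.6,41,175]))
c,s=np.cos(-.837),np.sin(-.837)
for dx,dy in((-19,23),(19,23),(19,-23),(-19,-23)): print(f([521.6+c*dx-s*dy,41+s*dx+c*dy,175+dx*.445]))
a=cv2.imread("pics/s6.png");o=cv2.imread("pics/side0.png")
for y in range(194,222,2): print(y,a[y,290:320:2].sum(1)if 0 else a[y,290:322:2].mean(1).astype(int),"|",o[y,290:322:2].mean(1).astype(int))
```

```text
[311.36826571 225.78342517] [310.855026   201.61622045] [317.24632629 208.76513275]
[365.378947   258.91153627]
[278.44408643 244.69615017]
[269.44488136 158.96376081]
[354.43407805 174.32913727]
194 [147 140  73  23  28  32  65  64  67  43  29  32 149 147 147 149] | [138 129 136 137 139 139 140 139 140 140 138 139 138 138 137 137]
196 [140 126  23  26  28  28  53  53  53  34  21  78 151 151 149 148] | [128 116  45  40  63 123 122 139 140 140 139 142 142 141 138 139]
198 [100 121  29  26  19  19  38  37  40  30  20  73 152 152 151 151] | [ 92 113  20  22  22  23  20  19  43  37 123 126 141 141 141 139]
200 [147 125  25  74  21  19  19  12  39  62  12  49 154 153 153 153] | [136 116  22  24  20  19  22  22  20  18  22  50 144 142 141 142]
202 [145 130  26  58  26  11  15  16  21  14  15  26 141 155 154 153] | [134 119  21  23  21  22  20  20  20  21  18  25 130 145 144 142]
204 [148 136  28  19  16  12   9  14  14  12  10  19 125 163 205 206] | [135 126  22  20  20  22  21  22  22  22  19  21 117 153 191 193]
206 [143 137  46  16  15  16  12  13  14  12  15  21 142 206 205 206] | [131
[... 327 characters left out ...]
5 151 153]
212 [ 88  94  79  15  15  13  18  19  14  14  10  16  59 196 161 165] | [ 80 126 112  22  22  21  22  22  21  20  24  22  57 182 148 153]
214 [ 86  98  85  37  22  18  18  18  16   9  14  15  30 189 155 161] | [ 79 133 119  35  23  20  21  19  19  22  21  22  48 176 144 150]
216 [ 89  90  91  92  91  89  66  54  46  38  17  16  26 138 151 131] | [ 80  96 120 124 127 121  80  67  63  30  21  16  27 130 141 122]
218 [ 84  82  77  84 103 111  94  92  92  92  91  84  81 114 141 127] | [ 78  75  71  79  99 114 108 112 120 121 124 108 107 137 149 127]
220 [ 59  65  79 107 171 192 205 201 170 115  79  77  74  75  81  84] | [ 55  58  70  99 161 177 191 185 159 106  77  81  83  79 104 124]
```

The fingertips appear over the pad at crop (312,195). The plate's near edge at (285,245)–(360,258) has not moved, so there is no contact yet. I'll keep going down, watching the force.

Call:
arm_command(
  increments=[
    [1,0,0,-0.5,0],
    [1,0,0,-0.5,0],
  ],
)

```text
time: 6.88
position: [525.2, 39.6, 155.1]
tool_rot: [0.406, 0.914, 0.0, 0.0]
wrist_force: [-0.2, 0.3, -0.3]
grip_width: -0.0
gripper_force: 0.0
```

Run:
```python
from h import *
from plant import get_state
import cv2
a=viewer.camera("side");cv2.imwrite("pics/s7.png",a[:,:,::-1])
s=get_state();print(s["position"],s["wrist_force"])
for y in range(192,226,2): print(y,a[y,286:324:2].mean(1).astype(int))
```

```text
[524.63020159  39.57877621 154.10785636] [-1.55374013  0.27793405 -0.99445935]
192 [152 152 151 151  73  35  43  49  63  66  65  51  50 148 146 147 147 142
 139]
194 [150 151 147 139 133  55  51  48  66  67  64  34  25 136 150 148 149 149
 142]
196 [150 150 140 125  43  19  24  31  66  65  63  24  27  69 152 150 149 149
 149]
198 [149 150 101 123  28  26  30  37  67  68  67  38  32  31 153 153 154 152
 151]
200 [149 148 147 127  24  20  27  30  54  52  51  34  25  41 155 154 153 151
 153]
202 [146 148 145 130  33  26  20  22  39  39  39  33  14  29 141 154 154 152
 150]
204 [147 148 145 135  32  78  31  19  19  16  36  59  12  17 125 164 205 207
 204]
206 [148 152 142 137  45  35  25  14  15  11  14  16  17  25 141 206 205 206
 200]
208 [189 198 195 126  46  14  14  13   6  14  13  13  13  23  97 207 199 176
 164]
210 [ 85  94 153  95  67  13  16  15  14  13  15  13  10  14  75 201 164 164
 168]
212 [ 89  87  87  94  80  17  15  15  16  14  10  12   9  13  48 196 161 165
 170]
214 [ 87  88  87  99  85  34  22  17  17  14  13  16  12  15  30 191 155 161
 166]
216 [ 81  87  89  90  91  92  92  88  68  55  47  37  19  14  24 138 153 132
 150]
218 [ 58  85  84  81  78  83 104 112  94  92  91  91  80  84  81 113 142 128
 125]
220 [ 58  38  61  64  79 106 172 192 205 200 171 115  75  75  74  77  80  82
  80]
222 [ 91  85  50  67  55 158 166 188 205 205 206 157  82  72  74  72  72  72
  74]
224 [ 93  91  91  67  63 177 137 154 193 207 207 207 206 202 175 143 121 106
  83]
```

Call:
arm_command(
  increments=[
    [1,0,0,-0.4,0],
    [1,0,0,-0.4,0],
  ],
)

```text
time: 7.1
position: [525.4, 39.6, 147.4]
tool_rot: [0.406, 0.914, 0.0, 0.0]
wrist_force: [-0.2, -1.3, 3.3]
grip_width: -0.002
gripper_force: 1.3
```

Run:
```python
from h import *
from plant import get_state
s=get_state();print(s["position"],s["wrist_force"])
P=np.array([410.7,242.5,14.4]);u=np.array([.743,.669,0])
f=lambda Q:(proj("side",Q)-[220,150])*2.8
for k in(-42,-28,28,42): print(k,f(P+k*u),f(P+k*u+[0,0,20]))
```

```text
[525.39311699  39.59698147 147.38083111] [-0.16329788 -1.2603123   3.27463514]
-42 [559.2308349  272.48674959] [564.18176681 257.5628851 ]
-28 [563.29947249 289.90318458] [568.34923196 275.16194444]
28 [580.12141381 361.91211648] [585.58910539 347.96532607]
42 [584.4693077  380.52395139] [590.04746456 366.79282071]
```

Contact: 3.3 N at TCP z 147, so the shut fingertips sit higher than the nominal TCP. Pressing on.

Call:
arm_command(
  increments=[
    [1,0,0,-0.5,0],
    [1,0,0,-0.6,0],
    [1,0,0,-0.6,0],
    [1,0,0,-0.6,0],
    [1,0,0,-0.6,0],
    [1,0,0,-0.6,0],
    [1,0,0,-0.5,0],
    [1,0,0,-0.3,0],
  ],
)

```text
time: 7.77
position: [526.4, 38.6, 104.6]
tool_rot: [0.406, 0.914, 0.0, 0.001]
wrist_force: [2.2, -4.3, 12.2]
grip_width: -0.002
gripper_force: 6.0
```

Call:
arm_command(
  increments=[
    [1,0,0,-0.3,0],
    [1,0,0,0,0],
  ],
)

```text
time: 7.93
position: [526.4, 38.7, 101.7]
tool_rot: [0.407, 0.914, 0.0, 0.001]
wrist_force: [2.0, -4.2, 9.1]
grip_width: 0.003
gripper_force: 5.0
```

Run:
```python
from h import *
from plant import get_state
import cv2
a=viewer.camera("side");cv2.imwrite("pics/s8.png",a[:,:,::-1]);o=cv2.imread("pics/s7.png")[:,:,::-1]
s=get_state();print(s["position"],s["wrist_force"],s["time"])
d=np.abs(a.astype(int)-o).mean(2)
for y in range(192,300,5): print(y,d[y:y+5,280:420].reshape(5,-1,5).mean((0,2)).astype(int))
```

```text
[526.36825634  38.66744888 101.8512439 ] [ 1.63603848 -4.17498569 10.26082566] 7.9833
192 [  1  28 111  18  41  32  44   1   1   1   2   2   1   1   1   1   1   1
   1   1   1   2  18  39   7   1   1   1]
197 [ 1  2 68  6 20 22 24  1  1  1  2  1  2  1  1  1  1  2  2  2  2 24 56 18
  1  1  1  1]
202 [ 2  1 69 20 36 20 63  2  2  2  2  2  2  2  2  2  2  2  2  2  4 36  6  1
  1  1  1  1]
207 [  1   2  41   4  49  34 169   9   2   2   2   2   2   2   2   2   2   1
   2   7  34  27   1   1   1   1   1   1]
212 [  2  28  43  38  38  30 148  26   2   2   2   2   2   1   1   1   1   1
   6  25  17   1   1   1   1   1   1   1]
217 [  1  42  49  89  93  73  81 100  67  47  30  12   2   2   3   2   2   4
  21  35   1   1   1   1   1   1   1   1]
222 [  1  40  43 119 172 172  67  72  97 107  81  42   2   6  12   2   4  18
  31   3   1   1   1   1   1   1   1   1]
227 [  1  32 126  86 155 156 108 107 123 115  91  18   2  10  52  10   3  37
   1   1   1   1   1   1   1   1   1   1]
232 [34 29 31 29 59 65 85 48 48 27 36 10  8 10  5 40  5  3  1  1  1  1  1  1
  1  1  1  3]
237 [63 33 33 26 18 33 21  
[... 368 characters left out ...]
  2  1  2  1  1  6  5  5  4  3 12  6  9 15  4
  6 10 19 13]
262 [ 1  1  1  1  1  1  1  1  1  1  1  1  1  1  1  1  1  1  5 17  3  8  9  1
  1  9 13  2]
267 [ 1  1 11 21  1  1  1 14  7  1  1  1  1  1  1  1  1  1  2  9  1  1  2  1
  2  2  2  2]
272 [ 2  2 24 71  1  1  1  2 47  1  1  1  1  1  1  1  1  1  1 10  1  3  1  1
  2  2  2  2]
277 [ 2  2 16 67  1  1  1  1  9  1  1  1  1  1  1  1  1  3  6  6 13  3  2  1
  2  2  2  2]
282 [ 2  1  4  1  1  1  1  1  1  1  1  1  1  1  1  1  2 14  1  6  5  1  1  1
  1  2  2  2]
287 [1 1 1 1 1 1 1 1 1 1 1 1 1 1 1 1 1 1 1 1 1 1 1 1 2 2 2 2]
292 [1 1 1 1 1 1 1 1 1 1 1 2 1 1 1 1 1 1 1 1 1 1 1 1 2 2 2 2]
297 [1 1 1 2 1 1 1 1 2 1 1 1 1 1 2 2 1 1 2 1 1 1 1 2 2 2 2 2]
```

Call:
arm_command(
  increments=[
    [1,0,0,-0.3,0],
    [1,0,0,-0.3,0],
    [1,0,0,0,0],
  ],
)

```text
time: 8.23
position: [526.1, 39.1, 95.8]
tool_rot: [0.406, 0.914, 0.0, 0.001]
wrist_force: [1.1, -2.5, 10.7]
grip_width: -0.0
gripper_force: 5.6
```

```bash
cat > st.py <<'E'
from h import *
from plant import get_state
import cv2,sys
n=sys.argv[1]
a=viewer.camera("side");cv2.imwrite(f"pics/{n}.png",a[:,:,::-1]);o=cv2.imread(f"pics/{sys.argv[2]}.png")[:,:,::-1]
s=get_state();print(s["position"],s["wrist_force"],s["time"])
d=np.abs(a.astype(int)-o).mean(2)
print("bowl",d[235:285,345:400].mean(),"tins",d[230:262,280:345].mean(),"plate",d[195:235,285:335].mean())
E
python3 st.py s9 s8
```

```text
[526.0580206   39.08225089  95.90841279] [ 0.21251876 -2.18465932 11.46209479] 8.2833
bowl 6.36351515151515 tins 7.656891025641026 plate 12.302
```

Call:
arm_command(
  increments=[
    [1,0,0,-0.2,0],
    [1,0,0,-0.2,0],
    [1,0,0,0,0],
    [1,0,0,0,0],
  ],
)

```text
time: 8.62
position: [525.7, 39.6, 92.1]
tool_rot: [0.406, 0.914, 0.0, 0.0]
wrist_force: [-1.7, -2.2, 14.0]
grip_width: 0.003
gripper_force: 6.4
```

```bash
python3 st.py s10 s9
```

```text
[525.70624188  39.56290444  92.10248342] [-1.82878409 -1.65836536 14.03803599] 8.6667
bowl 6.686666666666667 tins 5.396474358974359 plate 7.768666666666666
```

Call:
arm_command(
  increments=[
    [1,0,0,-0.2,0],
    [1,0,0,0,0],
    [1,0,0,0,0],
    [1,0,0,0,0],
  ],
)

```text
time: 9.0
position: [525.9, 39.7, 91.4]
tool_rot: [0.406, 0.914, 0.001, 0.0]
wrist_force: [-8.1, -2.2, 28.8]
grip_width: -0.001
gripper_force: 12.8
```

```bash
python3 st.py s11 s10
python3 - <<'E'
import cv2
for n in("s7","s10","s11"):
    a=cv2.imread(f"pics/{n}.png",0)[225:290,320:410]; print(n);print(cv2.resize(a,(30,16),interpolation=cv2.INTER_AREA))
E
```

```text
[525.88734294  39.69721336  91.38460597] [-8.02690336 -1.80770634 29.21428942] 9.05
bowl 1.702787878787879 tins 1.552403846153846 plate 2.453166666666667
s7
[[196 184 171 156 139  96  71  70  69  74 117 205 204 201 196 182 127 115
  115 115 115 115 114 115 115 115 115 115 115 115]
 [208 209 208 208 203  88  68  49  57  80 130 141 179 188 174 118 112 113
  112 114 115 114 115 115 115 115 115 115 115 115]
 [201 201 200 154 103  80  84  68  54  99  98  99 138 133 114 112 112 112
  112 112 115 115 110 114 115 114 115 115 114 115]
 [ 97  93 104  82  77  78  79  79  50  92  99  98  99 106 108 109 109 109
  110 109 108 107 108 111 114 114 115 114 115 115]
 [ 92  92  99  88  84  90  90  86  50  83  99  99  96 106 107 109 110 110
  109 108 107 106 105 103 105 115 115 114 115 114]
 [ 96  91 108 103  95 103 104  85  68  77  90  88  90 108 113 114 115 115
  113 112 109 106 104 102 100 112 144 115 115 116]
 [114  91 115 131 139 145 108  65  54  52  64  69  98 115 116 118 118 119
  118 117 114 111 106 103  98 110 128 133 116 152]
 [114 101 127 128 120 110  70  65  52  54  66  76 108 116 119 120 12
[... 4367 characters left out ...]
 84  94  97 121 134 146
  145 136 152 150 121 142 162 134 123 175 194 200]
 [146 103  79  68  94 110 111  55  70 106  98 103 112 106 113 123 115 114
  113 113 112 112 119 172 159 128 148 191 193 195]
 [118 115  60  45 113 118 118  84  48  94 113 100 107 112 109 111 111 112
  111 111 111 110 155 170 150 143 158 193 193 195]
 [118 118  62  52 117 117 114 105  54  56  91 114 110 105 109 111 114 117
  123 124 122 132 167 161 159 138 117 174 193 193]
 [117 117  57  47  69  58  52  59  70  68  55  70  96 113 128 145 143 135
  129 148 169 173 158 133 113 116 116 164 193 202]
 [117 120  51  62 105 115 114 117 117 119  93  62  56  71  88  93 109 117
  120 117 111  98 104 116 116 116 116 163 196 209]]
```

The force jumped to 29 N on the hard stop, so the plate is right down. The bowl's interior now shows a tin shape. I'll hold briefly, then release slowly.

Call:
arm_command(
  increments=[
    [1,0,0,0,0],
    [1,0,0,0,0],
    [1,0,0,0,0],
    [1,0,0,0,0],
    [1,0,0,0,0],
    [1,0,0,0,0],
  ],
)

```text
time: 9.55
position: [525.9, 39.7, 91.4]
tool_rot: [0.406, 0.914, 0.001, 0.0]
wrist_force: [-7.4, -2.4, 28.9]
grip_width: 0.004
gripper_force: 12.8
```

```bash
python3 st.py s12 s11
```

```text
[525.88422936  39.6878238   91.39429637] [-7.87013472 -2.61272742 28.65359991] 9.6
bowl 1.0454545454545454 tins 1.0886217948717947 plate 1.428
```

The scene is at rest and the first tin's lid is gone from the gate. Releasing gently.

Call:
arm_command(
  increments=[
    [1,0,0,0.4,0],
    [1,0,0,0.6,0],
    [1,0,0,0.6,0],
    [1,0,0,0.6,0],
    [1,0,0,0.6,0],
    [1,0,0,0.6,0],
    [1,0,0,0.6,0],
    [1,0,0,0.6,0],
  ],
)

```text
time: 10.27
position: [524.0, 40.2, 135.2]
tool_rot: [0.406, 0.914, -0.0, -0.001]
wrist_force: [0.2, 1.6, 1.3]
grip_width: 0.001
gripper_force: 0.8
```

Call:
arm_command(
  increments=[
    [1,0,0,0.8,0],
    [1,0,0,1,0],
    [1,0,0,2,0],
    [1,0,0,3,0],
    [1,0,0,3,0],
    [1,0,0,2,0],
    [1,0,0,0,0],
    [1,0,0,0,0],
  ],
)

```text
time: 10.93
position: [525.6, 39.5, 254.7]
tool_rot: [0.406, 0.914, 0.001, 0.001]
wrist_force: [1.2, 0.8, -0.0]
grip_width: 0.002
gripper_force: 0.0
```

Call:
arm_command(
  increments=[
    [1,0,0,0,0],
    [1,0,0,0,0],
    [1,0,0,0,0],
    [1,0,0,0,0],
    [1,0,0,0,0],
    [1,0,0,0,0],
    [1,0,0,0,0],
    [1,0,0,0,0],
  ],
)

```text
time: 11.6
position: [525.0, 39.6, 253.3]
tool_rot: [0.406, 0.914, -0.0, -0.0]
wrist_force: [-0.1, -0.2, 0.1]
grip_width: 0.002
gripper_force: 0.0
```

```bash
python3 st.py s13 s7; python3 st.py s14 s13
python3 - <<'E'
import cv2
for n in("s7","s14"):
    a=cv2.imread(f"pics/{n}.png",0)[225:290,230:410]; print(n)
    for r in cv2.resize(a,(60,16),interpolation=cv2.INTER_AREA): print(''.join(" .:-=+*#%@"[min(9,v//22)] for v in r), r[28:50:2])
a=cv2.imread("pics/s14.png",0).astype(int);o=cv2.imread("pics/side0.png",0)
print("pad now/before",[ (im[195:220,292:316]<45).sum() for im in (a,o)], [ (im[195:220,292:316]<45).nonzero()[0].mean() for im in (a,o)])
E
```

```text
[525.04615051  39.66560385 253.34318008] [-0.47963656 -0.44299126 -0.70943474] 11.65
bowl 8.202787878787879 tins 7.251602564102564 plate 7.984833333333334
[525.06608183  39.62764177 253.41242505] [-0.69604284  0.46204711  0.10123083] 11.7
bowl 1.053212121212121 tins 1.00224358974359 plate 1.2768333333333335
s7
@#--------*%%*#----:-***@@@@@@%%##*=----+@@@%%++++++++++++++ [208 196 171 139  71  69 117 204 196 127 115]
@%--------=%%*+##++*#+=#@@@@@@@@@@@=-::-+*%%#+++++++++++++++ [208 208 208 203  68  57 130 179 174 112 112]
@@=------++%%%**###+==*%%%###%@@@#=---:===**++++++++++++++++ [166 201 200 103  84  54  98 138 114 112 112]
%+=------##*+*#%@@%+===++**++====-----:=========+====+++++++ [122  97 104  77  79  50  99  99 108 109 110]
#--------*#*=*#%@@%+===++***++====-==-:-======++=======+++++ [125  92  99  84  90  50  99  96 107 110 109]
*=-------+#*=+#%@@%+===++***++=======---====++++++=====+*+++ [127  96 108  95 104  68  90  90 113 115 113]
%%=------=%#++#@@@%*+==+******+=++**=::::-=+++++++++===++*+* [141 114 115 139 108  54  64  98 116 118 118]
%%=-------+++*#*++++++=++++++++=++++-::
[... 2048 characters left out ...]
++++*++#%% [ 69  74  87  78  71  69  70  80  93 132 139]
###*--------.-*****####+=====+%+--+#+:-======+++=====+*+*%%% [105 179  75 124 115  67  95 108 106 111 109]
@@@%-------##%%%%%%%%%%+++++++#+::**+-:==============#***%%% [113 172  57 151 113  45 109 102 105 107 107]
@@@@-------#%%%%%%%%%%%+++++++++::+++=::-+====++++++*#**+#%% [113 121  59 113 110  53  87 106 105 110 118]
@@@@+------=%####**+++++++++++++::-:::--:-==+++++++**+=++#%% [112 113  54  67  50  68  53  92 114 122 123]
@@@%+------=+++++++++++++++++=++::=+=+++=::--===++===++++#%@ [110 112  49 101 109 112  89  54  85  96 115]
pad now/before [np.int64(349), np.int64(351)] [np.float64(11.39541547277937), np.float64(11.37037037037037)]
```

The pad is back at its rest position, a tin is at the gate with the others behind it, and the bowl interior shows the dropped tin. Everything is still, so I'll hand it in.

```bash
python3 -c "
from plant import ticket; print(ticket.close_job())"
```

```text
the job is handed in; nothing more can be done
None
```

I handed the job in with the bowl against the wire stop, one tin dropped into it, the thumb plate back up and the next tin at the gate; the hand-in gave no verdict, and after the press I checked the scene only by comparing image pixels, since my 10 picture views were used up.

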